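# Seat a saddle concho in its setting nest and close the keeper

## Robot

A 6-joint arm with a two-finger parallel gripper is mounted at the origin on the work surface. World frame = base frame: x ahead of the robot, y to its left, z up, the work surface at z = 0. Lengths are in m, angles in rad, forces in N, time in s.
With the tool pointing down it reaches from about 0.425 to 0.95 m from the base axis. Payload 3.5 kg.
Tool frame: the origin (TCP) lies at the very end of the fingers, on their centre line; the grasp point (between the pads) lies 19 mm behind it (ctrl.grip_point_offset is the distance from the TCP to the grasp point, in m); z points along the fingers, y is the line along which they close (so a half turn about z gives the same grasp; the last joint's range is limited). The gripper opens to 85 mm and grips with 20 to 120 N. Pads are 22 mm wide; open, the fingers measure 114 mm over their backs; the gripper's body (76 mm by 85 mm) begins 54 mm behind the grasp point. The pads swing forward as they close: fully open they stand 13 mm farther back than shut.
Start: joints at [-1.473, 0.286, 1.577, -0, 1.279, -0.15], TCP at [0.166, -0.654, 0.231] pointing down, gripper open.
Joint ranges: [-2.77, 2.77], [-0.9, 2.22], [0.21, 2.48], [-1.53, 4.67], [0.24, 2.81], [-2.84, 2.84]. Speed limits (rad/s): [2.79, 2.79, 3.14, 3.14, 3.14, 3.14].

## Interface

Orientations are given as a unit quaternion [x, y, z, w].
In Python, from plant import telemetry, vision, ctrl gives the robot as it stands.
- The arm moves only by the tool arm_command, never from a script. Its argument "series" is one flat list of numbers, 7 for each row, row after row: the shift along the tool's x, y, z in cm, then the turn, a rotation vector about the tool's x, y, z in degrees, then the closure, from 0 (fully open) to 1 (shut). A call has 1 to 10 rows; each row is the pose to reach, as a shift and turn from the pose commanded when the call began, along the tool's axes at that moment; what a row does not reach only later rows make up. A row lasts 1/12 s, in which the tool goes at most 41.7 mm and 7.16 degrees, less where a joint would pass 70% of its speed; a pose out of reach is approached as far as the arm can. A call with a gripper value outside its range is refused whole. The fingers move at their own pace and stop on an object; "force" is the grip in N (left out, the last holds). Time passes only in rows, so rows that repeat a pose let the fingers close. It gives the time, the measured TCP pose, the force, the opening and the grip force at its end, in the units of the state.
- telemetry.get_state(): the state, without advancing time (a new reading comes with each control period).
- vision.read_camera(name): name is "scene" or "top"; returns a dict with "color" (420x560x3 uint8, blue, green, red), "K" (3x3 intrinsics, pixels), "rvec" (rotation vector, rad) and "tvec" (3), from world to camera coordinates, as OpenCV has them. Camera axes: x right, y down, z forward; pixel columns grow to the right and rows downward; lengths in m; the calibration is good to about 2 mm. A picture is of the moment at which its call begins. There is no depth.
- ctrl.sign_off(): hands the job in; it is judged then, once.
The state is a dict: "time": time; "qpos": joint angles; "dq": joint speeds; "joint_efforts": joint torques, N m; "eef_pos": TCP position; "tcp_rot": TCP orientation; "contact_force": force on the tool from outside, world axes, zero at the start; "wrist_torque": the same for the moment, N m; "opening": opening from 0.0 (shut) to 1.0 (fully open); "finger_force": force on a finger pad.
Only numpy, scipy, OpenCV 4.12 (cv2) and the standard library are available. Lean on these libraries where they do the work, as an engineer would, in place of code of your own. Each camera call takes 0.05 s, during which the arm holds its last target. There are 200 camera calls.

## Task

With a fingertip, push the large loose metal disc (the concho) lightly across the top of the wooden jig until it drops flat into the round nest, then push the steel keeper arm by its peg all the way round to its stop so that it lies across the disc. Only push: do not grip, press hard on or lift the disc or the keeper, keep the disc on the jig, and leave everything else on the bench where it is. Finish with the hand clear.

Things in the scene. Friction and masses are not known exactly. Their poses are not given: they have to be found in the camera images.
- jig: Fixed hardwood block, 200 (own x) x 180 (own y) x 30 mm high, on the table; yaw varies. Origin: centre of its underside; z up. In its flat top (the deck) is the nest, a blind round recess 56 mm across, 8 mm deep, dark floor, centred at own x = +40, y = 0 mm. A fixed stop pin, 10 mm thick, 14 mm high, stands on the deck at own x = 26, y = 50 mm.
- nest (a point): Centre of the floor of the nest (22 mm above the table, 8 mm below the deck).
- concho: The loose slightly domed steel disc, 50 mm across, 7 mm thick at its upright edge, 9 mm at the middle, 60 to 125 g, lying dome up on the deck on the jig's -x half. Origin: centre of its underside, z up. Seated in the nest its origin is at nest (3 mm play all round) and its crown is 1 mm proud of the deck.
- keeper: Flat steel arm swinging level on a post (20 mm thick, 18 mm high) on the deck at jig x = 40, y = 70 mm. Origin: on the pivot axis at deck height. The arm runs 96 mm along its own -y, 18 mm wide, 5 to 12 mm above the deck: clear of a seated concho only. Closed (at its stop) its axes are parallel to the jig's and it crosses the nest. It starts 0.9 to 1.45 rad open and closes clockwise from above.
- peg (a point): Centre of the top of the keeper's upright round peg, 12 mm thick, near the arm's free end, 85 mm from the pivot; it rises from the arm to 41 mm above the deck (71 mm above the table). The open keeper points towards the jig's +x; it stays where it is left, and about 1 N at the peg moves it.
- rosette: Bystander: small loose steel disc, 28 mm across, 9 mm high, on the deck in the jig's +x, -y corner. Origin: centre of its underside.
- spool: Bystander: loose wooden spool, 40 mm across, 48 mm high, on the table at the jig's +y side. Origin: centre of its underside.
- tin: Bystander: grey rivet tin 120 x 60 x 50 mm high, on the table at the jig's -y side. Origin: centre of its underside.
- mallet: Bystander: hammer lying far to the left.
- awl: Bystander: long-handled awl lying far to the right.
- jar: Bystander: jar 70 mm across, 85 mm high, far to the right.
- beeswax: Bystander: small block 70 x 45 x 30 mm, far to the left.
Not all that is in view belongs to the job. What is shaped like the concho but red is not meant.

How it is judged:
On the way, in this order (a step that is already met when the one before it is completed fails the run):
1. the concho lies flat in the nest, the keeper still open (horizontal distance between concho and nest below 0.006 m and z of concho in the frame of nest between -0.003 and 0.002 m and angle between concho's own z axis and vertical below 0.08 rad and not (angle between the y axis of keeper and the y axis of jig, either way round below 0.12 rad)), for 0.2 s.
2. the keeper is closed over the seated concho (horizontal distance between concho and nest below 0.006 m and z of concho in the frame of nest between -0.003 and 0.002 m and angle between concho's own z axis and vertical below 0.08 rad and angle between the y axis of keeper and the y axis of jig, either way round below 0.12 rad), for 0.2 s.
At the end, for the whole second after the job is handed in: The concho lies flat (within 0.08 rad) on the floor of the nest (underside within 2 mm of it, centre within 6 mm), and the keeper is within 0.12 rad of parallel to its closed pose across it, both at rest (all of step 2 and linear speed of concho below 0.02 m/s and angular speed of keeper below 0.1 rad/s); the robot touches nothing.
It fails at once if the concho is lifted more than 8 mm off the deck (height (world z) of concho above 0.038 m).
It fails at once if the concho falls off the jig (height (world z) of concho below 0.012 m).
It fails at once if the concho is gripped or pressed hard (over 20 N) (contact force between the fingers and concho above 20 N).
It fails at once if the keeper is gripped or forced (over 20 N) (contact force between the fingers and keeper above 20 N).
It fails at once if another thing on the bench is moved by more than 15 mm (distance of any of rosette, spool, tin, mallet, awl, jar, beeswax from where it was at the start of the episode above 0.015 m).
It also fails if it takes over 54 s, if anything falls off the work surface, if the arm or the gripper's body presses on something with over 40 N, if the wrist force passes 120 N, or if a joint passes its speed limit or range.

## Working session

There is one attempt and no reset: what is moved stays moved. The work goes in short steps, Python scripts to look and compute and a tool call to move; the robot and the scene stay as the last step left them, time stands still between calls to the robot, and variables do not carry over. Pictures are saved under pics/ and viewed, at most 10 in all, crops included, and the job is handed in when it is done.

Besides the shell and the picture viewer there is one more tool, called as name(argument=value, ...) on one line, values as JSON. arm_command: Moves the arm, as the interface text tells. Its arguments: {"type":"object","properties":{"series":{"type":"array","items":{"type":"number"}},"force":{"type":"number"}},"required":["series"]}

```bash
mkdir -p pics && cat > h.py <<'E'
import numpy as np, cv2, json
from plant import telemetry, vision, ctrl
from scipy.spatial.transform import Rotation as R
def cam(n):
    d=vision.read_camera(n); d['R']=cv2.Rodrigues(np.array(d['rvec'],float))[0]; d['K']=np.array(d['K'],float); d['t']=np.array(d['tvec'],float).ravel(); return d
def ray(d,u,v,z):
    c=-d['R'].T@d['t']; r=d['R'].T@np.linalg.inv(d['K'])@np.array([u,v,1.0]); return c+r*(z-c[2])/r[2]
def proj(d,p):
    q=d['K']@(d['R']@np.array(p,float)+d['t']); return q[:2]/q[2]
E
python3 - <<'E'
from h import *
for n in('top','scene'):
    d=cam(n); cv2.imwrite(f'pics/{n}0.png',d['color']); print(n,-d['R'].T@d['t'],d['K'][0,0]); np.save(n+'0.npy',d,allow_pickle=True)
s=telemetry.get_state(); print(s)
E
```

```text
top [ 0.4152422  -0.01023465  1.55985328] 545.5109128160316
scene [ 1.11035888 -0.38117521  0.90179655] 422.4651495537855
{'time': 0.1, 'qpos': array([-1.47298539e+00,  2.87105045e-01,  1.57804753e+00, -1.13944365e-05,
        1.27859185e+00, -1.49995217e-01]), 'dq': array([ 4.85756402e-05, -5.66891472e-04, -2.76896858e-03,  1.29033638e-04,
       -1.34375518e-04,  4.60148691e-05]), 'joint_efforts': array([ 5.45785224e-04, -4.07298553e+01, -2.93700206e+01, -1.66691593e-04,
        3.41822131e-03, -4.20981777e-06]), 'eef_pos': array([ 0.16553245, -0.6537704 ,  0.23005768]), 'tcp_rot': array([ 9.92333051e-01,  1.23587856e-01,  2.26169228e-05, -1.07566334e-03]), 'contact_force': array([-0.5718333 , -0.08489839, -0.11394222]), 'wrist_torque': array([-0.00859387, -0.00405476,  0.0255479 ]), 'finger_force': 0.0, 'opening': 0.9969423386712238}
```

View pics/top0.png

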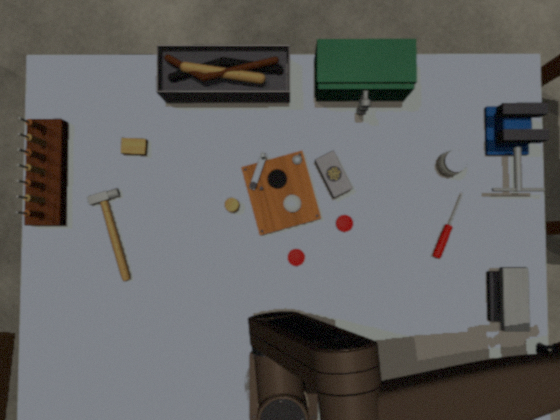

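View pics/scene0.png

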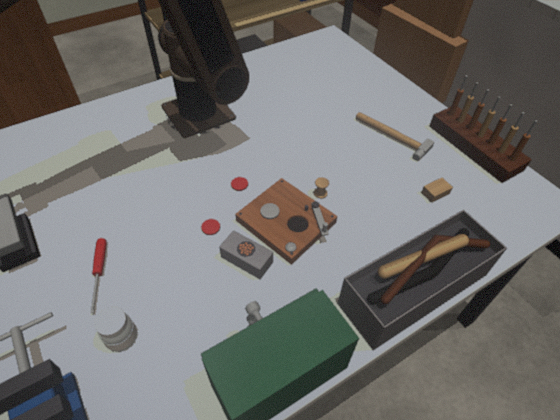

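The top view shows the jig at about (281,193), with the dark nest at (277,179). The grey concho is at (292,204), the rosette at (297,160) and the keeper from (255,186) to (264,155).

Things that could be taken for the concho:
- Grey disc on the deck at (292,204): my choice, since it is grey, large and on the jig's -x half.
- Rosette at (297,160): too small.
- Red discs at (344,223) and (296,257): wrong colour, and on the table.
- Rosette-like mark on the tin at (334,173): not a loose disc.

Next comes a close crop to check this, plus the measurements.

```bash
python3 - <<'E'
from h import *
d=np.load('top0.npy',allow_pickle=True).item(); s=np.load('scene0.npy',allow_pickle=True).item()
a=cv2.resize(d['color'][140:250,220:360],None,fx=5,fy=5,interpolation=cv2.INTER_CUBIC)
cv2.imwrite('pics/c1.png',a)
b=cv2.resize(s['color'][170:280,225:345],None,fx=5,fy=5,interpolation=cv2.INTER_CUBIC); cv2.imwrite('pics/c2.png',b)
hsv=cv2.cvtColor(d['color'],cv2.COLOR_BGR2HSV)
m=cv2.inRange(hsv,(5,110,60),(20,255,255)); m[:, :240]=0; m[:,325:]=0; m[:145]=0;m[240:]=0
c=max(cv2.findContours(m,0,2)[0],key=cv2.contourArea); r=cv2.minAreaRect(c); print(r)
P=np.array([ray(d,u,v,0.03)[:2] for u,v in cv2.boxPoints(r)]); print(P.round(4),np.linalg.norm(np.diff(P,axis=0),axis=1),P.mean(0))
E
```

```text
((280.795166015625, 192.61883544921875), (70.21826171875, 62.67334747314453), 74.62374877929688)
[[ 0.6127  0.1169]
 [ 0.6596 -0.0537]
 [ 0.4682 -0.1053]
 [ 0.4219  0.0642]] [0.17693993 0.19825407 0.17568507] [0.54061271 0.00552856]
```

View pics/c1.png

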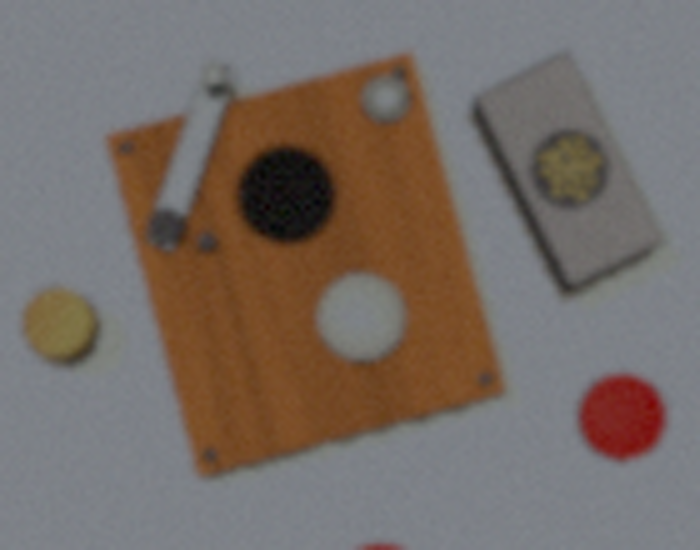

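View pics/c2.png

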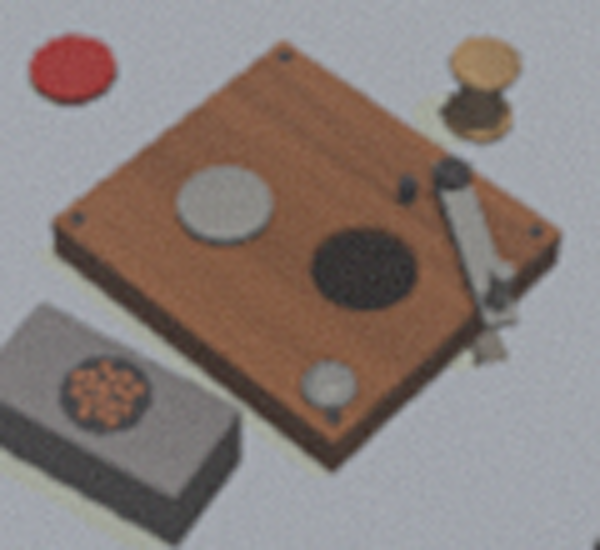

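Both crops confirm the choice. The grey domed disc is at crop (361,316), which is full (292,203), and the empty dark nest is at crop (286,195). The peg top is at crop (218,75) and the pivot post at about (168,225). Next I measure these precisely.

```bash
cat >> h.py <<'E'
J0=np.array([0.5406,0.0055]); YAW=np.arctan2(.0527,.1908)
def jig(p): 
    c,s=np.cos(YAW),np.sin(YAW); return np.array([[c,s],[-s,c]])@(np.array(p)[:2]-J0)
def wor(p):
    c,s=np.cos(YAW),np.sin(YAW); return np.array([[c,-s],[s,c]])@np.array(p)+J0
def blob(m,box):
    k=np.zeros_like(m); x0,y0,x1,y1=box; k[y0:y1,x0:x1]=m[y0:y1,x0:x1]
    c=max(cv2.findContours(k,0,1)[0],key=cv2.contourArea); M=cv2.moments(c); return np.array([M['m10']/M['m00'],M['m01']/M['m00']]),M['m00']
def disc(d,box):   # light grey concho blob
    h=cv2.cvtColor(d['color'],cv2.COLOR_BGR2HSV); return blob(cv2.inRange(h,(0,0,70),(180,75,255)),box)
E
python3 - <<'E'
from h import *
T=np.load('top0.npy',allow_pickle=True).item(); S=np.load('scene0.npy',allow_pickle=True).item()
def rep(n,p): print(n,np.round(p[:2],4),'jig',np.round(jig(p),4))
for nm,d,cb,nb in(('top',T,(280,190,306,216),(264,165,290,192)),('scene',S,(256,200,285,222),(285,212,311,234))):
    p,a=disc(d,cb); print(nm,p,a); rep('concho',ray(d,*p,0.038))
    g=cv2.cvtColor(d['color'],6); p,a=blob(cv2.inRange(g,0,50),nb); print(p,a); rep('nest',ray(d,*p,0.03))
f=lambda x,y,o,k=5:((x+.5)/k-.5+o[0],(y+.5)/k-.5+o[1])
rep('peg top',ray(T,*f(218,73,(220,140)),.071)); rep('post',ray(T,*f(169,226,(220,140)),.048)); rep('rosette',ray(T,*f(385,98,(220,140)),.039))
# scene peg: top at crop approx (503,268)?
rep('peg scene?',ray(S,*f(503,268,(225,170)),.071)); rep('post s',ray(S,*f(452,172,(225,170)),.048))
print('corners in scene',proj(S,[*wor([.1,.09]),.03]),proj(S,[*wor([.1,-.09]),.03]),proj(S,[*wor([-.1,.09]),.03]))
E
```

```text
top [291.83333333 202.9479638 ] 221.0
concho [ 0.5106 -0.0254] jig [-0.0372 -0.0218]
[276.8880597  178.53731343] 268.0
nest [0.5801 0.0165] jig [0.041  0.0001]
scene [269.46888889 210.5       ] 225.0
concho [ 0.5157 -0.0269] jig [-0.0327 -0.0246]
[296.5 229. ] 4.0
nest [0.5977 0.0044] jig [ 0.0548 -0.0163]
peg top [0.6429 0.0533] jig [0.1114 0.0188]
post [0.5608 0.0815] jig [0.0397 0.0679]
rosette [ 0.6335 -0.0391] jig [ 0.0777 -0.0677]
peg scene? [0.6436 0.0566] jig [0.1129 0.0218]
post s [0.5655 0.0827] jig [0.0445 0.0677]
corners in scene [336.10259664 214.8322517 ] [290.46414379 257.16842226] [280.19758048 176.55747331]
```

The top view fits the given geometry: nest at jig (41,0), post at (40,68), peg 87 mm from the pivot and 0.95 rad open. The concho is at (0.511,-0.026). The push is along 31.5°, about 80 mm. I close the fingers and travel.

arm_command(series=[36, -21, 0, 0, 0, -17.3, 1, 36, -21, 0, 0, 0, -17.3, 1, 36, -21, 0, 0, 0, -17.3, 1, 36, -21, 0, 0, 0, -17.3, 1, 36, -21, 0, 0, 0, -17.3, 1, 36, -21, 0, 0, 0, -17.3, 1, 36, -21, 0, 0, 0, -17.3, 1, 36, -21, 0, 0, 0, -17.3, 1, 36, -21, 0, 0, 0, -17.3, 1, 36, -21, 0, 0, 0, -17.3, 1], force=20)

```text
time: 0.93
eef_pos: [0.4639, -0.3606, 0.2309]
tcp_rot: [0.962, 0.271, -0.0, -0.0]
contact_force: [0.8, -1.0, 0.6]
opening: -0.003
finger_force: 0.0
```

```bash
cat >> h.py <<'E'
def delta(target,phi=None):
    s=telemetry.get_state(); q=R.from_quat(s['tcp_rot']); M=q.as_matrix()
    a=np.degrees(np.arctan2(M[1,0],M[0,0]))
    print('t',s['time'],'pos',s['eef_pos'].round(4),'phi',a.round(2),'z',M[:,2].round(4),'F',s['contact_force'].round(2),'open',round(s['opening'],3),'q6',s['qpos'][5].round(2))
    print('shift cm',(M.T@(np.array(target)-s['eef_pos'])*100).round(2), 'turn z', None if phi is None else round(-(phi-a),2))
E
python3 -c "
from h import *
delta([.470,-.0508,.10],31.5)"
```

```text
t 0.9333 pos [ 0.4639 -0.3606  0.2309] phi 31.49 z [-5.e-04  5.e-04 -1.e+00] F [ 0.79 -1.01  0.57] open -0.003 q6 0.19
shift cm [ 16.7  -26.09  13.1 ] turn z -0.01
```

arm_command(series=[16.7, -26.1, 5, 0, 0, 0, 1, 16.7, -26.1, 5, 0, 0, 0, 1, 16.7, -26.1, 5, 0, 0, 0, 1, 16.7, -26.1, 8, 0, 0, 0, 1, 16.7, -26.1, 10, 0, 0, 0, 1, 16.7, -26.1, 13, 0, 0, 0, 1, 16.7, -26.1, 13, 0, 0, 0, 1, 16.7, -26.1, 13, 0, 0, 0, 1, 16.7, -26.1, 13, 0, 0, 0, 1, 16.7, -26.1, 13, 0, 0, 0, 1])

```text
time: 1.77
eef_pos: [0.4665, -0.0501, 0.0984]
tcp_rot: [0.962, 0.273, -0.003, -0.002]
contact_force: [-1.1, 0.1, 0.3]
opening: -0.003
finger_force: 0.0
```

```bash
python3 - <<'E'
from h import *
delta([.470,-.0508,.0335],31.5)
d=cam('scene'); cv2.imwrite('pics/s2.png',cv2.resize(d['color'][130:270,195:355],None,fx=4,fy=4,interpolation=2))
E
```

```text
t 1.7667 pos [ 0.4665 -0.0501  0.0984] phi 31.72 z [-0.0063  0.0022 -1.    ] F [-1.14  0.07  0.29] open -0.003 q6 0.69
shift cm [0.29 0.28 6.48] turn z 0.22
```

View pics/s2.png

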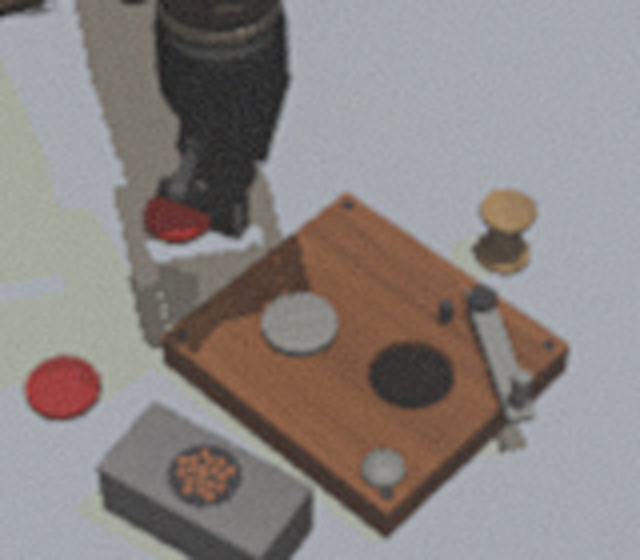

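The view shows the shut fingertip above the deck's near corner, around crop (235,230). The concho is still at crop (300,322), the nest at (410,375) and the keeper is open. Now I descend.

arm_command(series=[0, 0, 2, 0, 0, 0, 1, 0, 0, 4, 0, 0, 0, 1, 0, 0, 5, 0, 0, 0, 1, 0, 0, 5.5, 0, 0, 0, 1, 0, 0, 5.8, 0, 0, 0, 1, 0, 0, 5.8, 0, 0, 0, 1, 0, 0, 5.8, 0, 0, 0, 1, 0, 0, 5.8, 0, 0, 0, 1])

```text
time: 2.48
eef_pos: [0.4699, -0.0532, 0.0444]
tcp_rot: [0.962, 0.271, 0.001, 0.001]
contact_force: [0.0, 0.1, 0.2]
opening: 0.0
finger_force: 0.0
```

```bash
python3 - <<'E'
from h import *
delta([.470,-.0508,.0335],31.5)
E
```

```text
t 2.4833 pos [ 0.4699 -0.0532  0.0444] phi 31.48 z [ 2.e-03 -7.e-04 -1.e+00] F [0.03 0.09 0.18] open 0.0 q6 0.69
shift cm [ 0.13 -0.2   1.09] turn z -0.02
```

arm_command(series=[0.1, -0.2, 0.5, 0, 0, 0, 1, 0.1, -0.2, 0.9, 0, 0, 0, 1, 0.1, -0.2, 1.0, 0, 0, 0, 1, 0.4, -0.2, 1.05, 0, 0, 0, 1, 0.8, -0.2, 1.05, 0, 0, 0, 1, 1.2, -0.2, 1.05, 0, 0, 0, 1, 1.6, -0.2, 1.05, 0, 0, 0, 1, 2.0, -0.2, 1.05, 0, 0, 0, 1, 2.4, -0.2, 1.05, 0, 0, 0, 1, 2.4, -0.2, 1.05, 0, 0, 0, 1])

```text
time: 3.32
eef_pos: [0.4893, -0.0382, 0.033]
tcp_rot: [0.962, 0.272, 0.0, 0.0]
contact_force: [-0.1, 0.0, 1.5]
opening: 0.0
finger_force: 0.0
```

```bash
python3 - <<'E'
from h import *
delta([.470,-.0508,.0335],31.5)
d=cam('scene'); p,a=disc(d,(245,195,300,240)); print(p,a,ray(d,*p,.038),jig(ray(d,*p,.038)))
cv2.imwrite('pics/s3.png',cv2.resize(d['color'][130:270,195:355],None,fx=4,fy=4,interpolation=2))
E
```

```text
t 3.3167 pos [ 0.4893 -0.0382  0.033 ] phi 31.52 z [ 8.e-04 -0.e+00 -1.e+00] F [-0.09  0.05  1.51] open 0.0 q6 0.74
shift cm [-2.3   0.07 -0.05] turn z 0.02
[272.9254386  212.09649123] 228.0 [ 0.52490805 -0.02194978  0.038     ] [-0.02243373 -0.02228128]
```

View pics/s3.png

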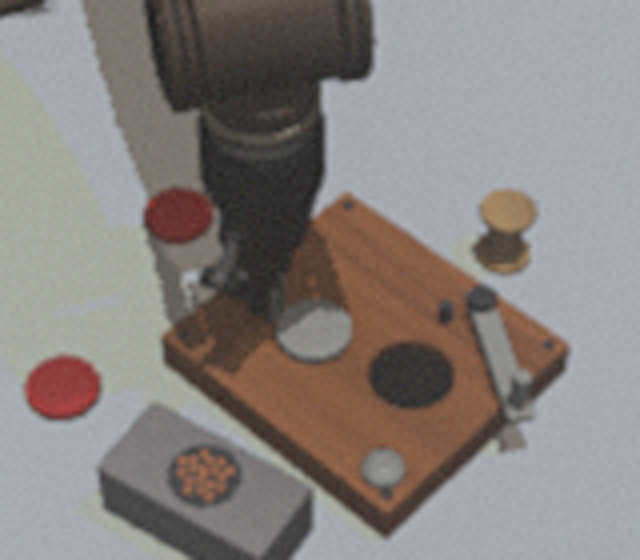

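The fingertip, at crop (265,300), is now touching the disc at (315,330). The disc has moved about 10 mm and is heading for the nest at (410,375). I continue.

arm_command(series=[0.4, 0, 0, 0, 0, 0, 1, 0.9, 0, 0, 0, 0, 0, 1, 1.4, 0, 0, 0, 0, 0, 1, 1.9, 0, 0, 0, 0, 0, 1, 2.4, 0, 0, 0, 0, 0, 1, 2.9, 0, 0, 0, 0, 0, 1, 3.4, 0, 0, 0, 0, 0, 1, 3.9, 0, 0, 0, 0, 0, 1, 4.3, 0, 0, 0, 0, 0, 1, 4.5, 0, 0, 0, 0, 0, 1])

```text
time: 4.2
eef_pos: [0.5274, -0.0147, 0.0329]
tcp_rot: [0.962, 0.272, 0.0, 0.0]
contact_force: [-1.4, -0.3, 0.2]
opening: 0.003
finger_force: 0.3
```

```bash
python3 - <<'E'
from h import *
delta([.470,-.0508,.0335],31.5)
d=cam('scene'); p,a=disc(d,(262,195,314,240)); q=ray(d,*p,.038);print(p,a,q,jig(q))
cv2.imwrite('pics/s4.png',cv2.resize(d['color'][130:270,195:355],None,fx=4,fy=4,interpolation=2))
E
```

```text
t 4.2 pos [ 0.5274 -0.0147  0.0329] phi 31.51 z [ 4.e-04 -0.e+00 -1.e+00] F [-1.38 -0.3   0.22] open 0.003 q6 0.8
shift cm [-6.78  0.08 -0.06] turn z 0.01
[288.02024291 218.52496626] 247.0 [5.63137394e-01 4.34724521e-04 3.80000000e-02] [ 0.02037541 -0.01088274]
```

View pics/s4.png

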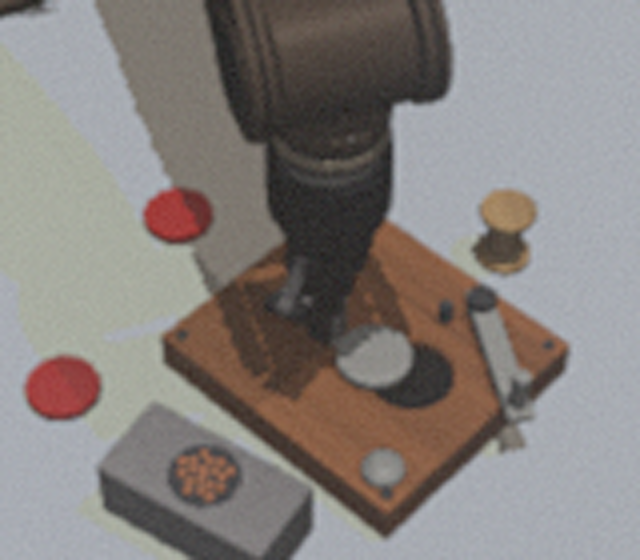

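The disc at crop (375,357) now overlaps the nest at (415,375) and is in line with it. About 26 mm remain, so I push slowly.

arm_command(series=[0.4, 0, 0, 0, 0, 0, 1, 0.8, 0, 0, 0, 0, 0, 1, 1.2, 0, 0, 0, 0, 0, 1, 1.5, 0, 0, 0, 0, 0, 1, 1.8, 0, 0, 0, 0, 0, 1, 2.0, 0, 0, 0, 0, 0, 1, 2.2, 0, 0, 0, 0, 0, 1, 2.4, 0, 0, 0, 0, 0, 1, 2.5, 0, 0, 0, 0, 0, 1, 2.5, 0, 0, 0, 0, 0, 1])

```text
time: 5.08
eef_pos: [0.5485, -0.0018, 0.0329]
tcp_rot: [0.962, 0.271, 0.0, 0.0]
contact_force: [-0.2, 1.0, -0.1]
opening: 0.002
finger_force: 0.0
```

```bash
python3 - <<'E'
from h import *
delta([.470,-.0508,.0335],31.5)
d=cam('scene'); p,a=disc(d,(270,200,320,240)); q=ray(d,*p,.031);print(p,a,q,jig(q))
d2=cam('top'); 
A=cv2.resize(d['color'][160:260,235:345],None,fx=3.6,fy=3.6,interpolation=2);B=cv2.resize(d2['color'][140:240,230:340],None,fx=3.6,fy=3.6,interpolation=2)
cv2.imwrite('pics/s5.png',np.hstack([A,B]))
E
```

```text
t 5.0833 pos [ 0.5485 -0.0018  0.0329] phi 31.5 z [ 6.e-04  1.e-04 -1.e+00] F [-0.16  0.95 -0.15] open 0.002 q6 0.83
shift cm [-9.25  0.08 -0.06] turn z 0.0
[296.15353535 223.22289562] 247.5 [0.58244108 0.01328076 0.031     ] [ 0.04240247 -0.00363969]
```

View pics/s5.png

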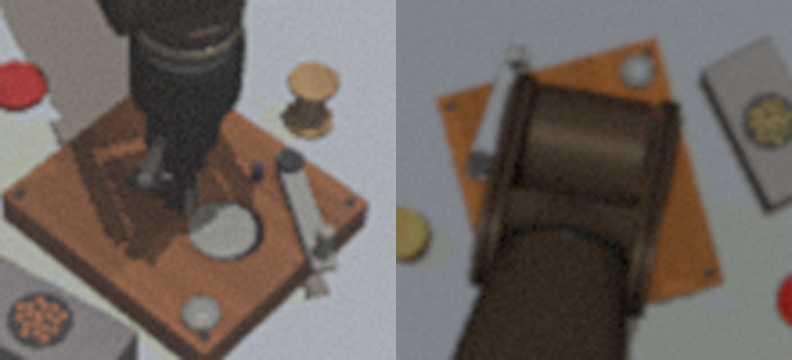

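Left view: the disc at crop (225,230) sits in the nest, with a dark crescent along its right rim, so it appears to have dropped in. The top view is blocked by the arm. I back off and lift, then check it.

arm_command(series=[-0.7, 0, 0, 0, 0, 0, 1, -1.5, 0, -0.5, 0, 0, 0, 1, -2, 0, -3, 0, 0, 0, 1, -2, 0, -6, 0, 0, 0, 1, -3, 0, -10, 0, 0, 0, 1, -5, -4, -10, 0, 0, 0, 1, -5, -8, -10, 0, 0, 0, 1, -5, -12, -10, 0, 0, 0, 1, -5, -14, -10, 0, 0, 0, 1, -5, -14, -10, 0, 0, 0, 1])

```text
time: 6.02
eef_pos: [0.4291, 0.0934, 0.1324]
tcp_rot: [0.962, 0.273, -0.001, -0.001]
contact_force: [0.6, -0.4, 0.3]
opening: 0.0
finger_force: 0.0
```

```bash
python3 - <<'E'
from h import *
delta([.6503,.0809,.13],69.4)
d=cam('scene'); p,a=disc(d,(280,210,312,240)); q=ray(d,*p,.030);print(p,a,q,jig(q))
d2=cam('top'); p,a=disc(d2,(262,166,290,192)); q=ray(d2,*p,.03);print(p,a,q,jig(q))
A=cv2.resize(d['color'][180:250,260:330],None,fx=5.6,fy=5.6,interpolation=2);B=cv2.resize(d2['color'][140:210,235:305],None,fx=5.6,fy=5.6,interpolation=2)
cv2.imwrite('pics/s6.png',np.hstack([A,B]))
E
```

```text
t 6.0167 pos [0.4291 0.0934 0.1324] phi 31.69 z [-1.5e-03  8.0e-04 -1.0e+00] F [ 0.64 -0.45  0.26] open 0.0 q6 1.0
shift cm [18.16 12.68  0.21] turn z -37.71
[296.3724236  223.44420753] 234.5 [0.58272517 0.01382614 0.03      ] [ 0.0428215  -0.00318963]
[277.66233766 179.02813853] 231.0 [0.57867313 0.01427393 0.03      ] [ 0.03903492 -0.0016792 ]
```

View pics/s6.png

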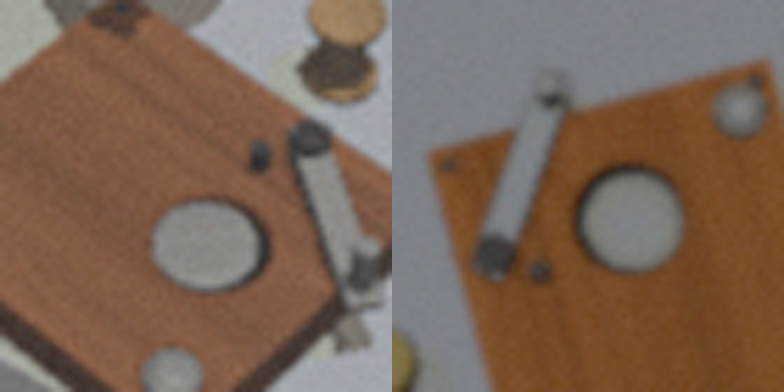

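The disc is seated flat in the nest: right crop centre (632,218), about 2 mm off centre within an even dark ring. The keeper is still open, with the peg at (550,85). I move to the far side of the peg.

arm_command(series=[3, 2, 0, 0, 0, -6, 1, 6, 4, 0, 0, 0, -12, 1, 9, 6, 0, 0, 0, -18, 1, 12, 8.4, 0, 0, 0, -25, 1, 15, 10.5, 0, 0, 0, -31, 1, 18.1, 12.6, 0, 0, 0, -37.7, 1, 18.1, 12.6, 0, 0, 0, -37.7, 1, 18.1, 12.6, 0, 0, 0, -37.7, 1, 18.1, 12.6, 0, 0, 0, -37.7, 1])

```text
time: 6.87
eef_pos: [0.6523, 0.077, 0.1319]
tcp_rot: [0.824, 0.567, -0.001, -0.0]
contact_force: [-0.3, -0.4, 0.5]
opening: 0.001
finger_force: 0.0
```

```bash
python3 - <<'E'
from h import *
delta([.6503,.0809,.055],69.4)
E
```

```text
t 6.8667 pos [0.6523 0.077  0.1319] phi 69.06 z [-1.9e-03 -1.0e-04 -1.0e+00] F [-0.31 -0.35  0.45] open 0.001 q6 0.33
shift cm [ 0.3  -0.31  7.69] turn z -0.34
```

Descend beside the peg with a little extra clearance.

arm_command(series=[0.4, -0.2, 0, 0, 0, 0, 1, 0.4, -0.2, 2.5, 0, 0, 0, 1, 0.4, -0.2, 5, 0, 0, 0, 1, 0.4, -0.2, 7, 0, 0, 0, 1, 0.4, -0.2, 7.6, 0, 0, 0, 1, 0.4, -0.2, 7.6, 0, 0, 0, 1, 0.4, -0.2, 7.6, 0, 0, 0, 1])

```text
time: 7.45
eef_pos: [0.652, 0.0831, 0.0579]
tcp_rot: [0.823, 0.568, 0.0, 0.0]
contact_force: [0.0, 0.0, 1.1]
opening: 0.004
finger_force: 0.0
```

```bash
python3 - <<'E'
from h import *
s=telemetry.get_state(); delta([.6503,.0809,.055],69.4)
M=R.from_quat(s['tcp_rot']).as_matrix()
# arc waypoints: finger centre for keeper open angle b
phi0=np.degrees(np.arctan2(M[1,0],M[0,0]))
for bd in (54,48,42,36,30,24,18,12,6,3,0):
    b=np.radians(bd); j=np.array([.04,.07])+.085*np.array([np.sin(b),-np.cos(b)])+.017*np.array([np.cos(b),np.sin(b)])
    w=wor(j); sh=M.T@(np.r_[w,.055]-s['eef_pos'])*100
    print(bd,sh.round(1),'turn',round(phi0-(np.degrees(YAW)+bd),1),w.round(4))
E
```

```text
t 7.45 pos [0.652  0.0831 0.0579] phi 69.2 z [ 0.001 -0.    -1.   ] F [0.04 0.02 1.07] open 0.004 q6 0.34
shift cm [-0.26 -0.09  0.29] turn z -0.2
54 [-1.5 -0.1  0.3] turn -0.2 [0.6461 0.0697]
48 [-2.4  0.1  0.3] turn 5.8 [0.6442 0.0608]
42 [-3.3  0.1  0.3] turn 11.8 [0.6413 0.0522]
36 [-4.2  0.   0.3] turn 17.8 [0.6376 0.0439]
30 [-5.1 -0.1  0.3] turn 23.8 [0.633  0.0361]
24 [-5.9 -0.4  0.3] turn 29.8 [0.6276 0.0288]
18 [-6.8 -0.7  0.3] turn 35.8 [0.6215 0.0221]
12 [-7.6 -1.1  0.3] turn 41.8 [0.6148 0.016 ]
6 [-8.3 -1.6  0.3] turn 47.8 [0.6074 0.0107]
3 [-8.7 -1.9  0.3] turn 50.8 [0.6035 0.0084]
0 [-9.  -2.2  0.3] turn 53.8 [0.5995 0.0062]
```

arm_command(series=[-0.6, 0, 0.2, 0, 0, 0, 1, -1.1, 0, 0.2, 0, 0, 0, 1, -1.5, 0, 0.2, 0, 0, 0, 1, -1.9, 0, 0.2, 0, 0, 3, 1, -2.4, 0.1, 0.2, 0, 0, 6, 1, -2.8, 0.1, 0.2, 0, 0, 9, 1, -3.3, 0.1, 0.2, 0, 0, 12, 1, -3.7, 0.1, 0.2, 0, 0, 15, 1, -4.2, 0, 0.2, 0, 0, 18, 1, -4.2, 0, 0.2, 0, 0, 18, 1])

```text
time: 8.28
eef_pos: [0.6374, 0.0426, 0.0558]
tcp_rot: [0.902, 0.431, 0.001, 0.0]
contact_force: [-0.2, -0.5, 0.5]
opening: -0.001
finger_force: 0.0
```

```bash
python3 - <<'E'
from h import *
s=telemetry.get_state(); delta([.6376,.0439,.055],51.4)
M=R.from_quat(s['tcp_rot']).as_matrix(); phi0=np.degrees(np.arctan2(M[1,0],M[0,0]))
for bd in (36,30,24,18,12,6,3,0,-2):
    b=np.radians(bd); j=np.array([.04,.07])+.085*np.array([np.sin(b),-np.cos(b)])+.017*np.array([np.cos(b),np.sin(b)])
    print(bd,(M.T@(np.r_[wor(j),.055]-s['eef_pos'])*100).round(2),'turn',round(phi0-(np.degrees(YAW)+bd),1))
d=cam('scene'); cv2.imwrite('pics/s7.png',cv2.resize(d['color'][150:270,230:370],None,fx=5,fy=5,interpolation=2))
E
```

```text
t 8.2833 pos [0.6374 0.0426 0.0558] phi 51.08 z [ 1.5e-03 -3.0e-04 -1.0e+00] F [-0.22 -0.52  0.49] open -0.001 q6 0.59
shift cm [ 0.11 -0.07  0.08] turn z -0.32
36 [ 0.12 -0.08  0.08] turn -0.4
30 [-0.78  0.06  0.08] turn 5.6
24 [-1.69  0.1   0.08] turn 11.6
18 [-2.59  0.05  0.08] turn 17.6
12 [-3.49 -0.1   0.08] turn 23.6
6 [-4.36 -0.34  0.08] turn 29.6
3 [-4.79 -0.49  0.08] turn 32.6
0 [-5.21 -0.67  0.08] turn 35.6
-2 [-5.48 -0.8   0.08] turn 37.6
```

View pics/s7.png

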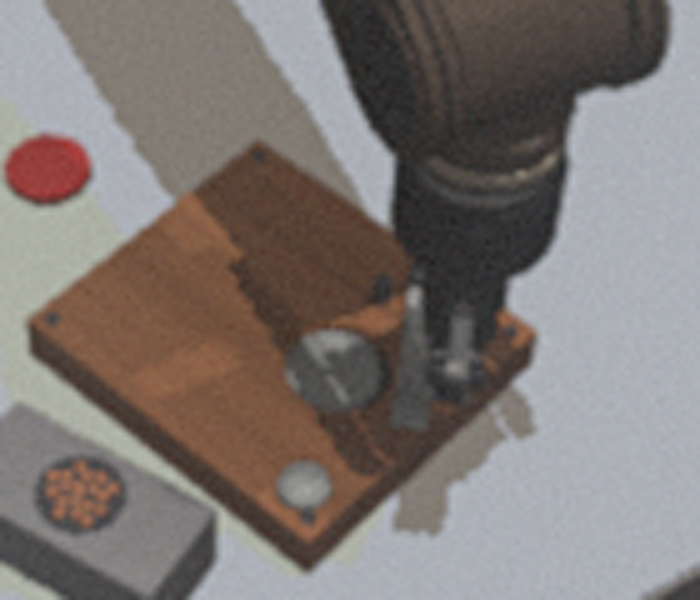

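The keeper has swung to lie along crop (415,285)–(410,425), just ahead of the fingertip at (460,370). The disc is still in the nest at (335,370). I keep pushing, more slowly.

arm_command(series=[-0.4, 0, 0, 0, 0, 3, 1, -0.8, 0, 0, 0, 0, 6, 1, -1.2, 0.1, 0, 0, 0, 9, 1, -1.6, 0.1, 0, 0, 0, 11.6, 1, -2.0, 0.1, 0, 0, 0, 14, 1, -2.4, 0.1, 0, 0, 0, 17, 1, -2.8, 0, 0, 0, 0, 19, 1, -3.2, 0, 0, 0, 0, 22, 1, -3.5, -0.1, 0, 0, 0, 23.6, 1, -3.5, -0.1, 0, 0, 0, 23.6, 1])

```text
time: 9.17
eef_pos: [0.6143, 0.0167, 0.0552]
tcp_rot: [0.971, 0.239, 0.0, 0.0]
contact_force: [-0.4, 0.7, -0.1]
opening: -0.0
finger_force: 0.0
```

```bash
python3 - <<'E'
from h import *
s=telemetry.get_state(); delta([.6376,.0439,.055],51.4)
M=R.from_quat(s['tcp_rot']).as_matrix(); phi0=np.degrees(np.arctan2(M[1,0],M[0,0]))
for bd in (12,6,3,0,-2):
    b=np.radians(bd); j=np.array([.04,.07])+.085*np.array([np.sin(b),-np.cos(b)])+.017*np.array([np.cos(b),np.sin(b)])
    print(bd,(M.T@(np.r_[wor(j),.055]-s['eef_pos'])*100).round(2),'turn',round(phi0-(np.degrees(YAW)+bd),1))
d=cam('scene'); cv2.imwrite('pics/s8.png',cv2.resize(d['color'][150:270,230:370],None,fx=5,fy=5,interpolation=2))
for bd in (0,12,20):
    b=np.radians(bd);a=np.array([np.sin(b),-np.cos(b)]);print(bd,[((proj(d,[*wor(np.array([.04,.07])+r*a),z])-[230,150])*5).round() for r,z in((.085,.071),(.096,.042))])
E
```

```text
t 9.1667 pos [0.6143 0.0167 0.0552] phi 27.61 z [ 3.e-04 -2.e-04 -1.e+00] F [-0.36  0.73 -0.11] open -0.0 q6 0.95
shift cm [ 3.32 -1.33  0.02] turn z -23.79
12 [0.01 0.08 0.02] turn 0.2
6 [-0.89  0.21  0.02] turn 6.2
3 [-1.34  0.24  0.02] turn 9.2
0 [-1.8   0.24  0.02] turn 12.2
-2 [-2.1   0.23  0.02] turn 14.2
0 [array([316., 328.]), array([299., 376.])]
12 [array([345., 346.]), array([331., 395.])]
20 [array([367., 354.]), array([356., 405.])]
```

View pics/s8.png

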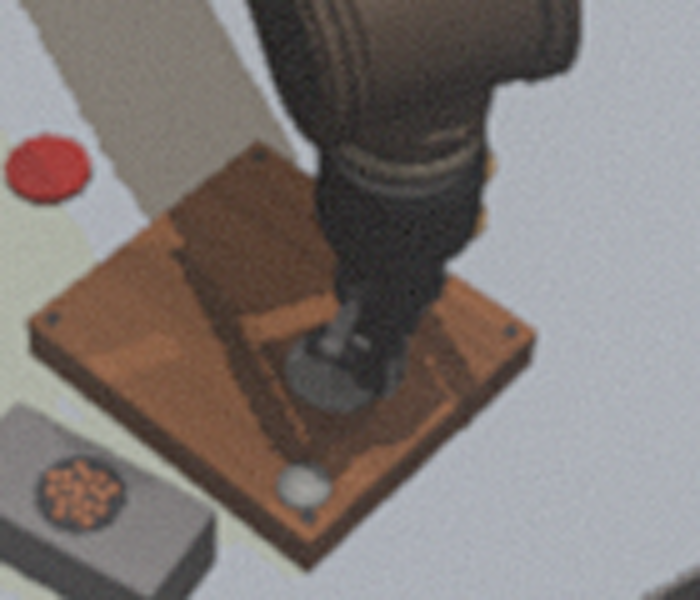

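The finger is close to closed and touching the peg near crop (350,345), with the disc undisturbed at (330,375). That was my 11th picture, one over the limit of 10, so from here I use numbers only. Final gentle push:

arm_command(series=[-0.3, 0.1, 0, 0, 0, 2, 1, -0.6, 0.1, 0, 0, 0, 4, 1, -0.9, 0.2, 0, 0, 0, 6, 1, -1.1, 0.2, 0, 0, 0, 8, 1, -1.3, 0.2, 0, 0, 0, 9, 1, -1.5, 0.2, 0, 0, 0, 11, 1, -1.6, 0.2, 0, 0, 0, 12, 1, -1.6, 0.2, 0, 0, 0, 12, 1])

```text
time: 9.88
eef_pos: [0.6013, 0.0077, 0.055]
tcp_rot: [0.991, 0.136, 0.0, 0.0]
contact_force: [-0.0, 0.1, -0.5]
opening: -0.0
finger_force: 0.2
```

```bash
python3 - <<'E'
from h import *
p=wor(np.array([.04,-.015])+np.array([.017,0])); delta([*p,.055],np.degrees(YAW))
E
```

```text
t 9.8833 pos [0.6013 0.0077 0.055 ] phi 15.63 z [ 2.e-04 -1.e-04 -1.e+00] F [-0.04  0.09 -0.46] open -0.0 q6 1.14
shift cm [-0.21  0.1  -0.  ] turn z 0.19
```

Small steps to the stop, watching the force.

arm_command(series=[-0.1, 0.1, 0, 0, 0, 0, 1, -0.15, 0.1, 0, 0, 0, 0, 1, -0.2, 0.1, 0, 0, 0, 0, 1, -0.2, 0.1, 0, 0, 0, 0, 1])

```text
time: 10.22
eef_pos: [0.6006, 0.0069, 0.0551]
tcp_rot: [0.991, 0.136, 0.002, -0.0]
contact_force: [4.3, 2.6, -2.7]
opening: -0.005
finger_force: 2.5
```

The push-back force is about 5 N, so the keeper is at its stop. I retreat straight back, then up and away.

arm_command(series=[0.4, 0, 0, 0, 0, 0, 1, 1.2, 0, 0, 0, 0, 0, 1, 2, 0, 0, 0, 0, 0, 1, 2.5, 0, -2, 0, 0, 0, 1, 2.5, 0, -5, 0, 0, 0, 1, 2.5, 0, -8, 0, 0, 0, 1, 2.5, 4, -10, 0, 0, 0, 1, 2.5, 8, -10, 0, 0, 0, 1, 2.5, 12, -10, 0, 0, 0, 1, 2.5, 16, -10, 0, 0, 0, 1])

```text
time: 11.05
eef_pos: [0.6677, -0.1428, 0.156]
tcp_rot: [0.991, 0.136, 0.0, 0.001]
contact_force: [-0.4, -0.1, 0.0]
opening: -0.002
finger_force: 0.0
```

arm_command(series=[0, 4, -2, 0, 0, 0, 1, 0, 8, -4, 0, 0, 0, 1, 0, 12, -4, 0, 0, 0, 1, 0, 14, -4, 0, 0, 0, 1, 0, 14, -4, 0, 0, 0, 1, 0, 14, -4, 0, 0, 0, 1])

```text
time: 11.55
eef_pos: [0.7042, -0.2775, 0.194]
tcp_rot: [0.991, 0.135, -0.001, -0.0]
contact_force: [0.2, 1.2, 0.8]
opening: -0.002
finger_force: 0.0
```

```bash
python3 - <<'E'
from h import *
delta([0,0,0]); d=cam('top')
h=cv2.cvtColor(d['color'],cv2.COLOR_BGR2HSV); m=cv2.inRange(h,(0,0,70),(180,75,255))
# jig-aligned rectification of the arm-top plane (z=.042), 1 mm per pixel, to read the keeper axis in numbers
src=np.float32([proj(d,[*wor([x,y]),.042]) for x,y in((0,.09),(.08,.09),(.08,-.04),(0,-.04))])
W=cv2.warpPerspective(d['color'],cv2.getPerspectiveTransform(src,np.float32([(0,0),(80,0),(80,130),(0,130)])),(80,130))
hw=cv2.cvtColor(W,cv2.COLOR_BGR2HSV)
mk=cv2.inRange(hw,(0,0,0),(180,75,255))
for y in range(5,128,6): print(90-y,''.join('#' if v else '.' for v in mk[y,::2]), hw[y,40])
E
```

```text
t 11.55 pos [ 0.7042 -0.2775  0.194 ] phi 15.47 z [-1.3e-03  7.0e-04 -1.0e+00] F [0.19 1.19 0.83] open -0.002 q6 0.79
shift cm [-60.45 -45.51  19.51] turn z None
85 ........................................ [ 12 126 128]
79 .................########............... [ 8 30 94]
73 .................########............... [ 0  4 70]
67 .................########............... [170  11  71]
61 ................##########.............. [ 75   5 112]
55 ...............###########.............. [105  14 148]
49 ............##############.............. [105  14 147]
43 ................##########.............. [107  16 148]
37 ................##########.............. [104  19 148]
31 ................##########.............. [108  17 148]
25 ...............###########.............. [107  16 148]
19 ...........#################............ [107  12 149]
13 .........######################......... [105  14 147]
7 .......#########################........ [101  14 146]
1 .......##########################....... [101  14 146]
-5 .......##########################....... [100  11 134]
-11 ........########################........ [ 60   7 105]
-17 .........#####################.......... [ 45   9 115]
-23 .............#############.............. [ 30   6 119]
-29 ........................................ [ 13 140 111]
-35 ........................................ [ 13 175 130]
```

In the numbers, the keeper is parallel to the jig's y axis (x about 32–51 mm), against the stop pin, and crosses the disc in the nest. The hand is clear, so I hand it in.

```bash
python3 -c "
from plant import ctrl
print(ctrl.sign_off())"
```

```text
the job is handed in; nothing more can be done
None
```

The concho is flat in the nest (about 2 mm off centre), the keeper is closed against its stop across it, and the hand is clear; I handed the job in at about 11.6 s (no verdict was returned), and I viewed 11 pictures, one over the limit of 10.

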